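# Sort the loose brass pipe fittings to their like

## Robot

A 6-joint arm with a two-finger parallel gripper is mounted at the origin on a cart in front of the work surface, level with it; the furniture and walls round the work are solid. World frame = base frame: x ahead of the robot, y to its left, z up, the work surface at z = 0. Lengths are in m, angles in rad, forces in N, time in s.
With the tool pointing down it reaches from about 0.35 to 0.925 m from the base axis. Payload 6.4 kg.
Tool frame: the origin (TCP) lies at the very end of the fingers, on their centre line; the grasp point (between the pads) lies 19 mm behind it; z points along the fingers, y is the direction in which the jaws open and shut (so a half turn about z gives the same grasp; the last joint's range is limited). The gripper opens to 94 mm and grips with 3 to 60 N. Pads are 16 mm wide; open, the fingers measure 119 mm over their backs; the gripper's body (75 mm by 177 mm) begins 78 mm behind the grasp point.
Start: joints at [0.97, 0.245, 1.558, -0, 1.339, -0.174], TCP at [0.269, 0.592, 0.17] pointing down, gripper open.
Joint ranges: [-3.13, 3.13], [-1.02, 2.26], [0.13, 2.54], [-0.95, 4.09], [0.21, 2.88], [-2.74, 2.74]. Speed limits (rad/s): [2.57, 2.57, 3.14, 3.14, 3.14, 3.14].

## Interface

Orientations are given as a 3x3 rotation matrix whose columns are the frame's x, y, z axes.
In Python, from bench import manip, vision gives the robot as it stands. The module is installed in compiled form; this text tells all that it offers.
- The arm moves only by the shell command python3 -m inch 'ROWS' [FORCE]. ROWS is JSON, a list that holds one entry, the list of rows, each a list of 5 numbers: the shift along the tool's x, y, z in units of 400 mm (1.0 is 400 mm), then the turn about the tool's z in units of 120 degrees (1.0 is 120 degrees), then the opening, from 0 (shut) to 1 (fully open). In form: [[[tx, ty, tz, roll, claw], ...]]. A call has 1 to 10 rows; each row shifts and turns the commanded pose from where the row before left it, along the tool's axes as they then stand; what a row does not reach is not made up. A row lasts 1/8 s, in which the tool goes at most 62.5 mm and 10.7 degrees, less where a joint would pass 70% of its speed; a pose out of reach is approached as far as the arm can. A call with a number of a shift or a turn outside -1 to 1 is refused whole. A call with a gripper value outside its range is refused whole. The fingers move at their own pace and stop on an object; FORCE is the grip in N (left out, the last holds). Time passes only in rows, so rows that do not move let the fingers close. It gives the time, the measured TCP pose, the force and the opening at its end, in the units of the state.
- manip.observe(): the state, without advancing time (a new reading comes with each control period).
- vision.get_image(name): name is "side" or "top"; returns the picture (480x640x3 uint8, red, green, blue); there is no depth.
- vision.calibration(name): a dict with "camera_matrix" (3x3 intrinsics, pixels), "dist_coeffs" ([k1, k2, p1, p2, k3] as OpenCV has them; the pictures are not rectified), "position" and "rotation" of the camera in the world. Camera axes: x right, y up, looking along -z (the intrinsics and any distortion apply to the point x, -y, -z); pixel columns grow to the right and rows downward; lengths in m; the calibration is good to about 2 mm. A picture is of the moment at which its call begins. calibration takes no time and is no camera call.
- manip.job_done(): hands the job in, once; it reports no verdict.
The state is a dict: "clock": time; "joint_positions": joint angles; "qd": joint speeds; "tau": joint torques, N m; "ee_pos": TCP position; "tool_rot": TCP orientation; "contact_force": force on the tool from outside, world axes, zero at the start; "ft_torque": the same for the moment, N m; "width": opening from 0.0 (shut) to 1.0 (fully open).
Only numpy, scipy, OpenCV 4.12 (cv2) and the standard library are available. Lean on these libraries where they do the work, as an engineer would, in place of code of your own. Each camera call takes 0.05 s, during which the arm holds its last target.

## Task

Four loose brass pipe fittings lie at the front of the counter: an elbow, a nipple, a plug and a small tap. Put each one into the empty half of the tray that already holds a fitting of the same kind, flat on the tray's floor the same way up as it lies now. Leave the grey plastic elbow and the yellow tape spool where they are.

Things in the scene. Friction and masses are not known exactly. Their poses are not given: they have to be found in the camera images.
- elbow: Loose brass pipe elbow: a 90 degree bend with a threaded end and a plain socket end, 42 x 33 x 27 mm. It lies flat, its z within 8 degrees of up. Origin: centre of its outline, at its underside. The bend's corner lies to -x, -y. The threaded end runs to +x: it spans x 6 to 21, y -16 to 6 mm; the socket runs to +y: x -21 to 6, y 4 to 17 mm. Grasp the threaded end across y, 22 mm.
- nipple_centre (a point): Centre of the loose brass nipple: a short straight pipe piece, threaded at both ends, a hexagon round the middle, 34 mm long, thread 24 mm thick, hexagon 25 mm across flats, 29 across corners. It lies on a flat, this centre 12.5 mm above the surface under it. Own y axis: along the pipe, level; x and z are rolled about y by some 30 degrees.
- plug: Loose brass plug: round threaded foot 24 mm thick, round flange 27 mm across at 12 to 16 mm height, small square head 12 mm wide on top, 25 mm high in all. It stands on its thread, head up. Origin: centre of its underside; z up.
- tap_centre (a point): Centre of the loose brass service tap: a straight body 44 mm long, 21 to 24 mm thick, with a short stem and small handle on one side at the middle. It lies on its collar, this centre about 11 mm above the surface under it, the stem leaning about 30 degrees from upright, its tip about 28 mm high. Own y axis: along the body, level; z: along the stem. Grasp across the body.
- tray_elbow: Fixed shallow dark steel tray 116 x 74 mm, floor 2 mm, rim 2 mm thick and 8 mm high. Origin: centre of its underside on the counter; x along its length, away from the robot; z up. A low bar (6 mm high) divides it. The far half holds a fixed sample, a brass elbow, centred at x = +30.5 mm; the near half, 59 x 70 mm inside, is empty, centred at x = -26.5 mm, y = 0, floor at z = 2 mm.
- tray_nipple: Fixed shallow dark steel tray 116 x 74 mm, floor 2 mm, rim 2 mm thick and 8 mm high. Origin: centre of its underside on the counter; x along its length, away from the robot; z up. A low bar (6 mm high) divides it. The far half holds a fixed sample, a brass nipple, centred at x = +30.5 mm; the near half, 59 x 70 mm inside, is empty, centred at x = -26.5 mm, y = 0, floor at z = 2 mm.
- tray_plug: Fixed shallow dark steel tray 116 x 74 mm, floor 2 mm, rim 2 mm thick and 8 mm high. Origin: centre of its underside on the counter; x along its length, away from the robot; z up. A low bar (6 mm high) divides it. The far half holds a fixed sample, a brass plug, centred at x = +30.5 mm; the near half, 59 x 70 mm inside, is empty, centred at x = -26.5 mm, y = 0, floor at z = 2 mm.
- tray_tap: Fixed shallow dark steel tray 116 x 74 mm, floor 2 mm, rim 2 mm thick and 8 mm high. Origin: centre of its underside on the counter; x along its length, away from the robot; z up. A low bar (6 mm high) divides it. The far half holds a fixed sample, a brass service tap, centred at x = +30.5 mm; the near half, 59 x 70 mm inside, is empty, centred at x = -26.5 mm, y = 0, floor at z = 2 mm.
- grey_elbow: Loose elbow of grey plastic, 42 x 42 x 26 mm; not to be moved. Origin: centre of its underside.
- tape_spool: Loose yellow spool of sealing tape, a flat disc 53 mm across and 16 mm high, lying flat; not to be moved. Origin: centre of its underside. (Left of the loose things, at about y = +0.15 m, a fixed steel pipe leans over the front edge of the counter, rising from x = 0.34 m at counter height to x = 0.52 m at 0.38 m: swing the arm clear of it.)
There are look-alikes about, which are no part of the job. Leave any orange or red look-alike of the plug alone.

How it is judged:
At the end, for the whole second after the job is handed in: Each brass fitting rests on the floor of the empty half of its like's tray: centre within 15 mm along and 20 mm across of that half's centre, plug upright within 0.25 rad, elbow 0.4, nipple and tap level within 0.2, released, at rest; grey elbow and tape spool within 20 mm of their starts (x of elbow in the frame of tray_elbow between -0.0415 and -0.0115 m and y of elbow in the frame of tray_elbow between -0.02 and 0.02 m and z of elbow in the frame of tray_elbow between -0.002 and 0.007 m and angle between elbow's own z axis and vertical below 0.4 rad and linear speed of each of elbow, plug below 0.02 m/s and x of nipple_centre in the frame of tray_nipple between -0.0415 and -0.0115 m and y of nipple_centre in the frame of tray_nipple between -0.02 and 0.02 m and z of nipple_centre in the frame of tray_nipple between -0.002 and 0.02 m and angle between nipple_centre's own y axis and vertical between 1.35 and 1.79 rad and x of plug in the frame of tray_plug between -0.0415 and -0.0115 m and y of plug in the frame of tray_plug between -0.02 and 0.02 m and z of plug in the frame of tray_plug between -0.002 and 0.007 m and angle between plug's own z axis and vertical below 0.25 rad and x of tap_centre in the frame of tray_tap between -0.0415 and -0.0115 m and y of tap_centre in the frame of tray_tap between -0.02 and 0.02 m and z of tap_centre in the frame of tray_tap between -0.002 and 0.018 m and angle between tap_centre's own y axis and vertical between 1.35 and 1.79 rad and distance of each of grey_elbow, tape_spool from where it was at the start of the episode below 0.02 m); the robot touches nothing.
It fails at once if the grey plastic elbow is moved from its place (distance of grey_elbow from where it was at the start of the episode above 0.02 m).
It fails at once if the tape spool is moved from its place (distance of tape_spool from where it was at the start of the episode above 0.02 m).
It also fails if it takes over 104 s, if anything falls off the work surface, if the arm or the gripper's body presses on something with over 40 N, if the wrist force passes 120 N, or if a joint passes its speed limit or range.

## Working session

There is one attempt and no reset: what is moved stays moved. The work goes in short steps, Python scripts to look and compute and a shell command to move; the robot and the scene stay as the last step left them, time stands still between calls to the robot, and variables do not carry over. Pictures are saved under pics/ and viewed, and the job is handed in when it is done.

```bash
mkdir -p pics; python3 - <<'E'
from bench import manip, vision
import cv2
print(manip.observe())
for n in("top","side"):
    c=vision.calibration(n); print(n,c)
    cv2.imwrite(f"pics/{n}0.png",vision.get_image(n)[:,:,::-1])
E
```

```text
{'clock': 0.0, 'joint_positions': array([ 9.69903012e-01,  2.45792169e-01,  1.55898060e+00,  2.53960526e-05,
        1.33871324e+00, -1.74089046e-01]), 'qd': array([ 0.00132879,  0.0017037 ,  0.00095026, -0.0010878 , -0.00124007,
        0.00106147]), 'tau': array([ 8.61281696e-04, -4.15850329e+01, -3.14599836e+01,  6.84307166e-02,
        3.32944491e-02, -1.29356381e-04]), 'ee_pos': array([0.26867955, 0.59114803, 0.16867741]), 'tool_rot': array([[-9.10290693e-01,  4.13968192e-01, -1.09084704e-03],
       [ 4.13969479e-01,  9.10289446e-01, -1.54771991e-03],
       [ 3.52279734e-04, -1.86045241e-03, -9.99998207e-01]]), 'contact_force': array([ 0.09898452,  0.24526026, -0.82454025]), 'ft_torque': array([-0.02045319,  0.00556717,  0.0414146 ]), 'width': 1.0001295237836099}
top {'camera_matrix': array([[588.32523355,   0.        , 327.12059258],
       [  0.        , 588.32523355, 244.72951086],
       [  0.        ,   0.        ,   1.        ]]), 'dist_coeffs': array([0.06630875, 0.        , 0.        , 0.        , 0.        ]), 'position': array([ 0.45041636, -0.06965866,  0.87358822]), 'rotation': array([[-0.01010741,  0.99763051, -0.06805291],
       [-0.99942957, -0.00788559,  0.0328383 ],
       [ 0.03222385,  0.068346  ,  0.99714114]])}
side {'camera_matrix': array([[575.52423328,   0.        , 320.11956945],
       [  0.        , 575.52423328, 246.45924142],
       [  0.        ,   0.        ,   1.        ]]), 'dist_coeffs': array([-0.01545276,  0.        ,  0.        ,  0.        ,  0.        ]), 'position': array([0.07237167, 0.24995636, 0.70576474]), 'rotation': array([[-0.60328067,  0.59591833, -0.53003187],
       [-0.7973428 , -0.46502837,  0.38469868],
       [-0.01723086,  0.65469837,  0.75569381]])}
```

View pics/top0.png

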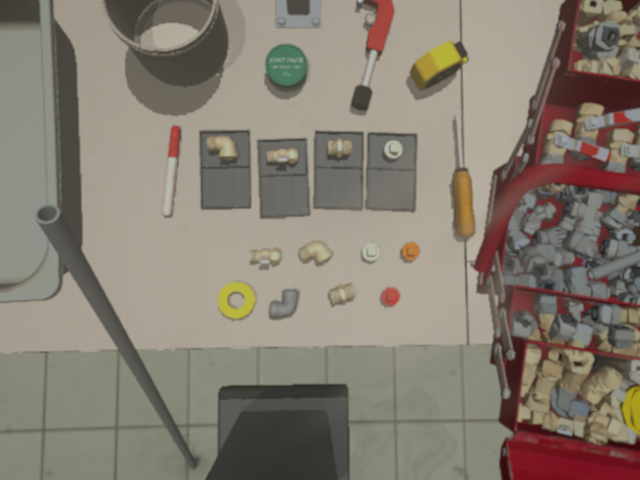

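View pics/side0.png

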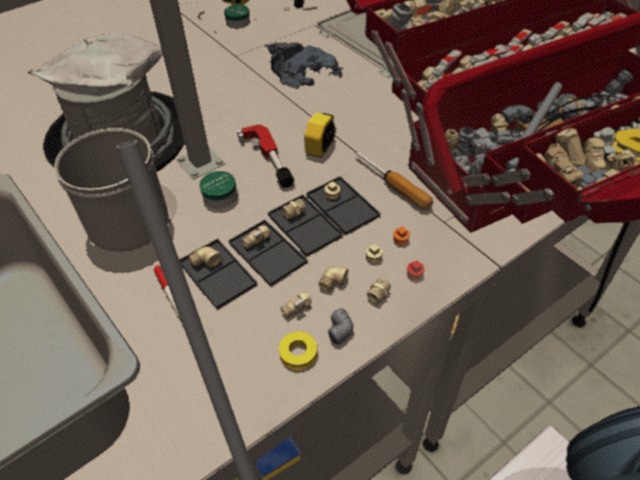

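```bash
cat > h.py <<'E'
import numpy as np, cv2
from bench import vision, manip
def ray(name,uv):
    c=vision.calibration(name)
    p=cv2.undistortPoints(np.array([[uv]],float),c["camera_matrix"],c["dist_coeffs"])[0,0]
    return c["position"], c["rotation"]@np.array([p[0],-p[1],-1.0])
def plane(name,uv,z):
    o,d=ray(name,uv); return o+d*(z-o[2])/d[2]
def tri(a,b):
    o1,d1=ray("top",a);o2,d2=ray("side",b)
    d1=d1/np.linalg.norm(d1);d2=d2/np.linalg.norm(d2)
    s=np.linalg.lstsq(np.c_[d1,-d2],o2-o1,rcond=None)[0]
    p,q=o1+s[0]*d1,o2+s[1]*d2
    return (p+q)/2,np.linalg.norm(p-q)
def crop(img,x0,y0,x1,y1,k,fn):
    cv2.imwrite(fn,cv2.resize(img[y0:y1,x0:x1],None,fx=k,fy=k,interpolation=cv2.INTER_CUBIC))
E
python3 - <<'E'
from h import *
t=cv2.imread("pics/top0.png"); s=cv2.imread("pics/side0.png")
crop(t,190,120,430,320,3.3,"pics/tc0.png"); crop(s,170,170,450,380,2.8,"pics/sc0.png")
for uv in [(195,465),(48,215)]: print(plane("top",uv,0))
print("pipe",tri((48,215),(130,147)))
hsv=cv2.cvtColor(t,cv2.COLOR_BGR2HSV)
for p in [(265,257),(315,252),(341,295),(370,252),(100,200),(260,230)]: print(p,hsv[p[1],p[0]])
E
```

```text
[0.19699468 0.09307224 0.        ]
[0.55646504 0.30623839 0.        ]
pipe (array([0.510686  , 0.14513789, 0.3717121 ]), np.float64(0.0024401923645985093))
(265, 257) [ 20  31 150]
(315, 252) [ 20  67 164]
(341, 295) [ 34  36 179]
(370, 252) [ 36  28 188]
(100, 200) [ 19  34 167]
(260, 230) [ 19  31 171]
```

```bash
ls pics
```

```text
sc0.png
side0.png
tc0.png
top0.png
```

View pics/tc0.png

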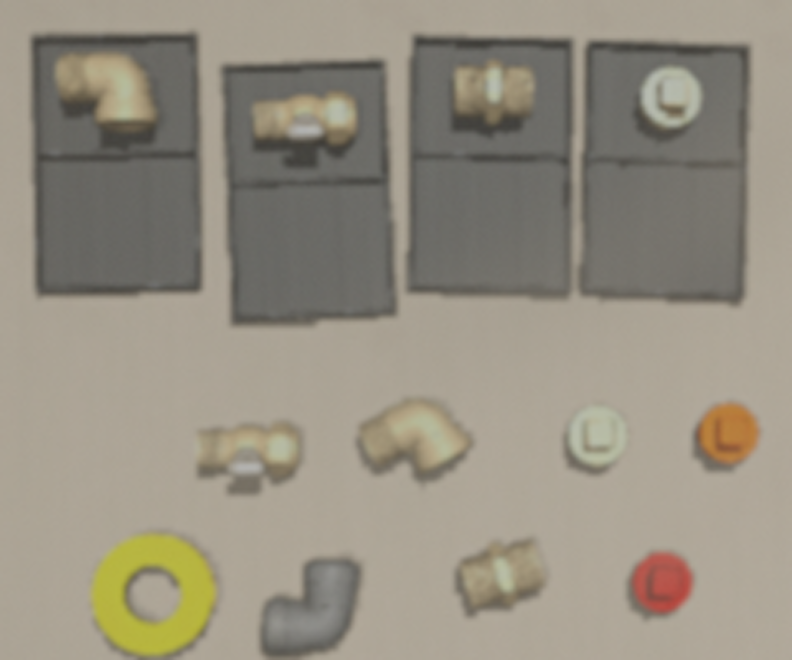

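View pics/sc0.png

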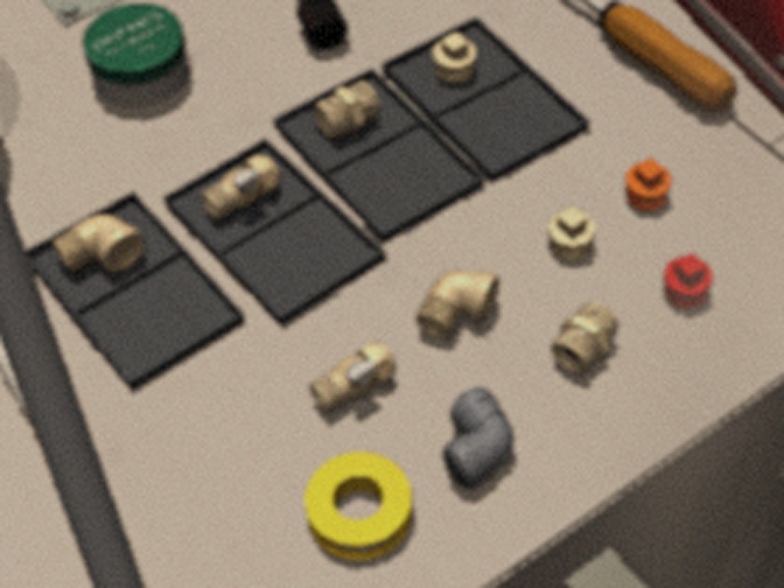

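```bash
python3 - <<'E'
from h import *
t=cv2.imread("pics/top0.png")
lab=cv2.cvtColor(t,cv2.COLOR_BGR2LAB).astype(int)
x0,y0,x1,y1=240,230,400,312
bg=np.median(lab[y0:y1,x0:x1].reshape(-1,3),0)
print(bg)
d=lab-bg
b=d[...,2]
a=d[...,1]
m=((b>=5)&(abs(a)<25)|(d[...,0]>10)).astype(np.uint8)*255
m=cv2.morphologyEx(m,cv2.MORPH_CLOSE,np.ones((3,3)))
n,l,st,c=cv2.connectedComponentsWithStats(m[y0:y1,x0:x1])
for i in range(1,n):
    if st[i,4]>60:
        uv=c[i]+[x0,y0]
        pts=np.argwhere(l==i)[:,::-1].astype(np.float32)
        r=cv2.minAreaRect(pts)
        print(st[i],uv,plane("top",uv,.012),"rect",np.array(r[0])+[x0,y0],r[1],r[2])
crop(t,240,230,360,312,6.6,"pics/z1.png")
crop(cv2.cvtColor(m,cv2.COLOR_GRAY2BGR),240,230,400,312,4.5,"pics/m1.png")
E
```

```text
[174. 128. 136.]
[ 59  11  33  22 452] [315.22566372 251.19690265] [ 0.49984943 -0.08048353  0.012     ] rect [315.00000763 252.        ] (21.466251373291016, 28.621667861938477) 63.43495178222656
[123  14  16  17 206] [370.66990291 251.58252427] [ 0.49861134 -0.16200016  0.012     ] rect [370.75001526 251.24999237] (15.55634880065918, 14.849241256713867) 45.0
[ 10  18  31  16 317] [265.97160883 254.80757098] [ 0.49516693 -0.00850241  0.012     ] rect [265.  255.5] (15.0, 30.0) 90.0
[  0  51  16  31 376] [247.04521277 297.15957447] [0.43389184 0.01897605 0.012     ] rect [247.5 296. ] (30.0, 15.0) 90.0
[ 90  55  25  18 333] [341.76876877 293.39039039] [ 0.43779962 -0.11872155  0.012     ] rect [342.  293.5] (17.0, 24.0) 90.0
```

View pics/z1.png

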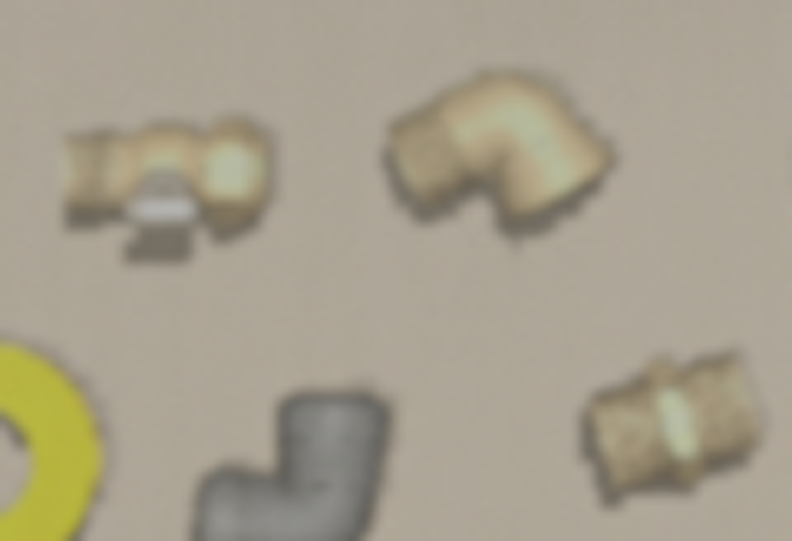

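View pics/m1.png

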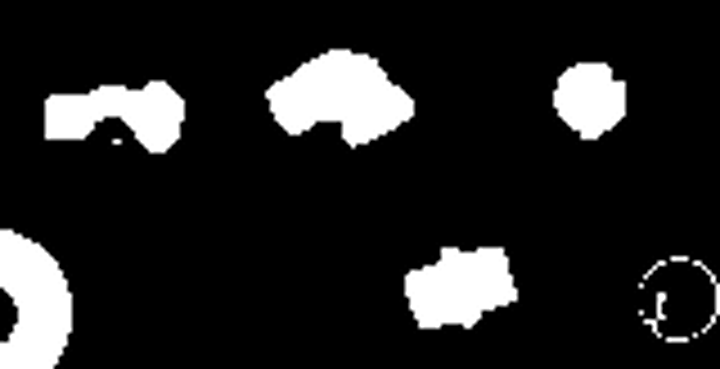

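```bash
python3 - <<'E'
from h import *
t=cv2.imread("pics/top0.png");s=cv2.imread("pics/side0.png")
A=cv2.resize(t[235:270,295:337],None,fx=9,fy=9,interpolation=cv2.INTER_CUBIC)
B=cv2.resize(s[260:296,312:354],None,fx=9,fy=9,interpolation=cv2.INTER_CUBIC)
C=cv2.resize(t[278:310,325:360],None,fx=9,fy=9,interpolation=cv2.INTER_CUBIC)
D=cv2.resize(s[275:310,360:395],None,fx=9,fy=9,interpolation=cv2.INTER_CUBIC)
o=np.zeros((660,780,3),np.uint8)
for im,(x,y) in zip((A,B,C,D),((0,0),(390,0),(0,330),(390,330))): o[y:y+im.shape[0],x:x+im.shape[1]]=im
cv2.imwrite("pics/z2.png",cv2.resize(o[:650],(700,583)))
z=lambda x,y:(240+x/6.6,230+y/6.6)
tc=lambda x,y:(190+x/3.3,120+y/3.3)
sc=lambda x,y:(170+x/2.8,170+y/2.8)
print("tap",plane("top",z(63,178),.011),plane("top",z(270,175),.011),plane("top",z(166,177),.011))
print("nip",plane("top",z(599,455),.0125),plane("top",z(750,397),.0125),plane("top",z(675,426),.0125), tri(z(675,426),sc(586,338)))
print("plug",plane("top",tc(597,436),.016),tri(tc(597,434),sc(572,221)))
print("elb",plane("top",z(404,175),.013),plane("top",z(440,155),.013),plane("top",z(564,198),.013))
for n,c in dict(elbow=[(33,37),(196,35),(200,292),(38,294)],tap=[(223,66),(384,62),(396,314),(233,323)],nip=[(413,38),(572,40),(571,297),(408,292)],plug=[(587,43),(748,46),(742,300),(581,294)]).items():
    P=np.array([plane("top",tc(*q),.008) for q in c])
    m=P.mean(0); x=(P[0]+P[1]-P[2]-P[3])/2; L=np.linalg.norm(x);u=x/L
    w=np.linalg.norm(P[0]+P[3]-P[1]-P[2])/2
    print(n,m.round(4),"L,w",L.round(4),w.round(4),"yaw",np.degrees(np.arctan2(u[1],u[0])).round(1),"near half",(m-.0265*u)[:2].round(4))
E
```

```text
tap [0.49226619 0.01545805 0.011     ] [ 0.49252737 -0.03020333  0.011     ] [ 0.49228593 -0.00722924  0.011     ]
nip [ 0.42991817 -0.10252081  0.0125    ] [ 0.44234343 -0.13611385  0.0125    ] [ 0.43612041 -0.11940932  0.0125    ] (array([ 0.43567303, -0.11996233,  0.01135773]), np.float64(0.0012953539257987352))
plug [ 0.4975952  -0.16191019  0.016     ] (array([ 0.49761141, -0.16223179,  0.02003922]), np.float64(0.001966099229831237))
elb [ 0.49217162 -0.05991149  0.013     ] [ 0.49654202 -0.06791705  0.013     ] [ 0.48675927 -0.09533273  0.013     ]
elbow [0.6216 0.0508 0.008 ] L,w 0.1159 0.072 yaw 0.9 near half [0.5951 0.0504]
tap [ 0.6093 -0.0348  0.008 ] L,w 0.1153 0.0726 yaw 2.1 near half [ 0.5828 -0.0358]
nip [ 0.6201 -0.1167  0.008 ] L,w 0.1162 0.0726 yaw -1.3 near half [ 0.5937 -0.1161]
plug [ 0.6179 -0.1951  0.008 ] L,w 0.1151 0.0729 yaw -2.3 near half [ 0.5915 -0.194 ]
```

View pics/z2.png

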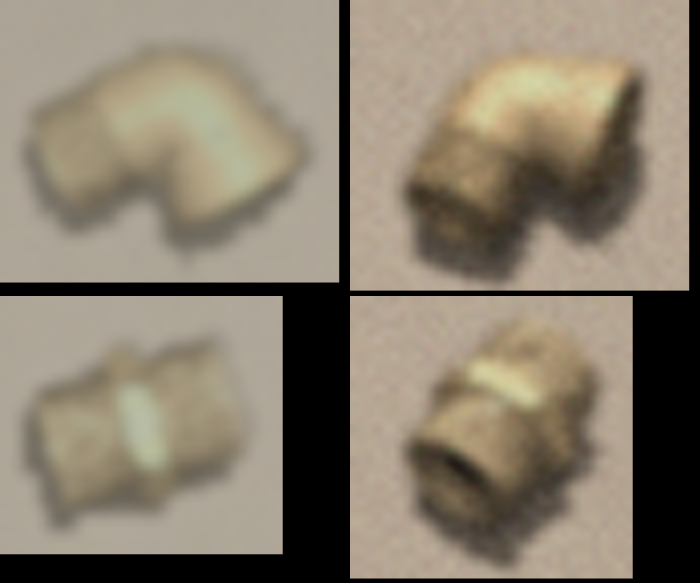

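```bash
python3 -m inch '[[[0,0,-0.1,-0.068,0.5],[0,0,-0.1,-0.068,0.5],[0,0,-0.1,-0.068,0.5],[0,0,-0.1,0,0.5],[0,0,-0.1,0,0.5],[0,0,-0.1,0,0.5],[0,0,-0.1,0,0.5],[0,0,-0.1,0,0.5]]]' 30; cat >> h.py <<'E'
def st(tx=None,ty=None,tz=None):
    o=manip.observe(); p=o["ee_pos"];R=o["tool_rot"]
    print("t",round(float(o["clock"]),2),"p",p.round(4),"yaw",np.degrees(np.arctan2(R[1,1],R[0,1])).round(2),"w",round(o["width"]*94,1),"F",o["contact_force"].round(1),"q",o["joint_positions"].round(2))
    if tx is not None:
        print("units",(R.T@(np.array([tx,ty,tz])-p)/.4).round(4))
E
python3 -c "
from h import *
st(.47,.35,.489)"
```

```text
clock: 1.1
ee_pos: [0.2689, 0.5915, 0.4905]
tool_rot: [[-1.0, -0.0, -0.001], [-0.0, 1.0, -0.001], [0.001, -0.001, -1.0]]
contact_force: [1.0, -0.3, 0.2]
width: 0.503
t 1.1 p [0.2689 0.5915 0.4905] yaw 90.03 w 47.3 F [ 1.  -0.3  0.2] q [ 0.97  0.19  1.05 -0.    1.9  -0.6 ]
units [-0.5024 -0.604   0.0039]
```

```bash
python3 -m inch '[[[-0.084,-0.1,0,0,0.5],[-0.084,-0.1,0,0,0.5],[-0.084,-0.1,0,0,0.5],[-0.084,-0.1,0,0,0.5],[-0.084,-0.1,0,0,0.5],[-0.084,-0.1,0,0,0.5]]]'; python3 -c "
from h import *
st(.4976,-.162,.49)"
```

```text
clock: 1.85
ee_pos: [0.4716, 0.3503, 0.4892]
tool_rot: [[-1.0, -0.001, -0.001], [-0.001, 1.0, -0.0], [0.001, -0.0, -1.0]]
contact_force: [0.8, -0.2, 0.8]
width: 0.5
t 1.85 p [0.4716 0.3503 0.4892] yaw 90.03 w 47.0 F [ 0.8 -0.2  0.8] q [ 0.45  0.04  1.22 -0.    1.88 -1.13]
units [-0.0644 -1.2809 -0.0015]
```

```bash
python3 -m inch '[[[-0.0064,-0.128,0,0,0.5],[-0.0064,-0.128,0,0,0.5],[-0.0064,-0.128,0,0,0.5],[-0.0064,-0.128,0,0,0.5],[-0.0064,-0.128,0,0,0.5],[-0.0064,-0.128,0,0,0.5],[-0.0064,-0.128,0,0,0.5],[-0.0064,-0.128,0,0,0.5],[-0.0064,-0.128,0,0,0.5],[-0.0064,-0.128,0,0,0.5]]]'; python3 -c "
from h import *
st(.4976,-.162,.06)"
```

```text
clock: 3.1
ee_pos: [0.4963, -0.1618, 0.4893]
tool_rot: [[-1.0, -0.0, -0.0], [-0.0, 1.0, 0.0], [0.0, 0.0, -1.0]]
contact_force: [0.0, 0.3, 1.4]
width: 0.498
t 3.1 p [ 0.4963 -0.1618  0.4893] yaw 90.02 w 46.8 F [0.  0.3 1.4] q [-0.53 -0.12  1.37  0.    1.89 -2.1 ]
units [-3.6000e-03 -9.0000e-04  1.0733e+00]
```

```bash
python3 -m inch '[[[-0.0036,0,0.119,0,0.5],[0,0,0.119,0,0.5],[0,0,0.119,0,0.5],[0,0,0.119,0,0.5],[0,0,0.119,0,0.5],[0,0,0.119,0,0.5],[0,0,0.119,0,0.5],[0,0,0.119,0,0.5],[0,0,0.119,0,0.5],[0,0,0,0,0.5]]]'; python3 -c "
from h import *
st(.4976,-.162,.004)
t=vision.get_image('top')[:,:,::-1];s=vision.get_image('side')[:,:,::-1]
cv2.imwrite('pics/top1.png',t);crop(s,250,130,470,350,2.7,'pics/s1.png')"
```

```text
clock: 4.35
ee_pos: [0.4946, -0.1582, 0.0574]
tool_rot: [[-1.0, -0.0, -0.008], [-0.0, 1.0, 0.005], [0.008, 0.005, -1.0]]
contact_force: [0.9, -0.2, 0.1]
width: 0.505
t 4.35 p [ 0.4946 -0.1582  0.0574] yaw 90.02 w 47.5 F [ 0.9 -0.2  0.1] q [-0.53  0.08  1.96  0.    1.11 -2.1 ]
units [-0.0085 -0.0101  0.1334]
```

View pics/s1.png

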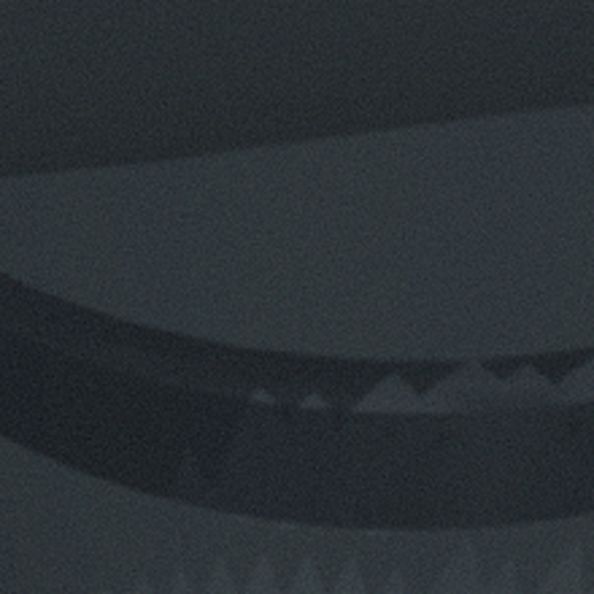

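View pics/top1.png

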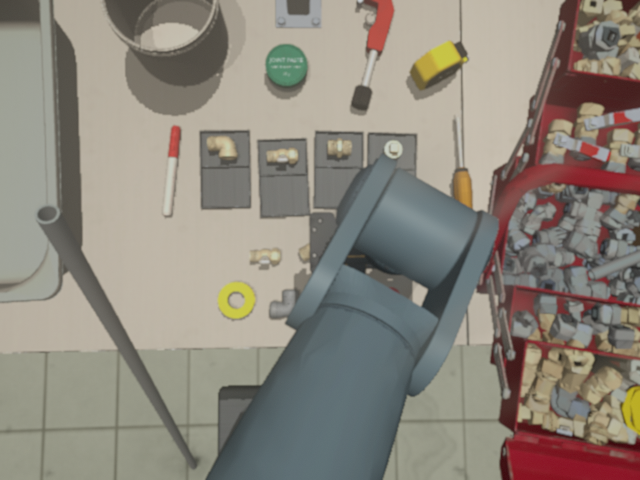

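```bash
python3 -m inch '[[[0,0,0,0,0.5],[0,0,0,0,0.5]]]'; python3 -c "
from h import *
st(.4976,-.162,.004)"
```

```text
clock: 4.7
ee_pos: [0.4994, -0.1609, 0.0634]
tool_rot: [[-1.0, -0.001, 0.003], [-0.001, 1.0, -0.002], [-0.003, -0.002, -1.0]]
contact_force: [-0.5, -0.0, -1.3]
width: 0.5
t 4.7 p [ 0.4994 -0.1609  0.0634] yaw 90.03 w 47.0 F [-0.5 -0.  -1.3] q [-0.53  0.08  1.96 -0.    1.1  -2.1 ]
units [ 0.0049 -0.0024  0.1484]
```

```bash
python3 -m inch '[[[0,0,0.05,0,0.5],[0,0,0.05,0,0.5],[0,0,0.0425,0,0.5],[0,0,0,0,0.5],[0,0,0,0,0.5]]]';  python3 -c "
from h import *
st()";  python3 -m inch '[[[0,0,0,0,0.5]]]'; python3 -m inch '[[[0,0,0,0,0.5]]]'
```

```text
clock: 5.32
ee_pos: [0.4987, -0.1605, 0.0051]
tool_rot: [[-1.0, -0.001, 0.001], [-0.001, 1.0, -0.001], [-0.001, -0.001, -1.0]]
contact_force: [0.7, -0.8, 0.5]
width: 0.498
t 5.33 p [ 0.4987 -0.1605  0.0051] yaw 90.03 w 46.8 F [ 0.7 -0.8  0.5] q [-0.53  0.17  1.98 -0.    0.99 -2.1 ]
clock: 5.45
ee_pos: [0.4988, -0.1606, 0.0053]
tool_rot: [[-1.0, -0.001, 0.002], [-0.001, 1.0, -0.001], [-0.002, -0.001, -1.0]]
contact_force: [0.1, -0.6, -0.5]
width: 0.499
clock: 5.58
ee_pos: [0.4985, -0.1604, 0.005]
tool_rot: [[-1.0, -0.001, 0.001], [-0.001, 1.0, -0.001], [-0.001, -0.001, -1.0]]
contact_force: [0.3, -0.8, 0.1]
width: 0.501
```

```bash
python3 -m inch '[[[0,0,0,0,0.2],[0,0,0,0,0.2],[0,0,0,0,0.2],[0,0,0,0,0.2],[0,0,0,0,0.2],[0,0,0,0,0.2]]]' 30; python3 -m inch '[[[0,0,-0.06,0,0.2],[0,0,-0.07,0,0.2],[0,0,-0.07,0,0.2],[0,0,0,0,0.2]]]'; python3 -c "
from h import *
st(.5915,-.194,.09)"
```

```text
clock: 6.32
ee_pos: [0.498, -0.1602, 0.0043]
tool_rot: [[-1.0, -0.001, -0.0], [-0.001, 1.0, 0.0], [0.0, 0.0, -1.0]]
contact_force: [0.2, -0.8, 0.7]
width: 0.201
clock: 6.82
ee_pos: [0.4998, -0.1612, 0.0865]
tool_rot: [[-1.0, -0.001, 0.004], [-0.001, 1.0, -0.003], [-0.004, -0.003, -1.0]]
contact_force: [0.1, -0.2, -0.4]
width: 0.2
t 6.83 p [ 0.4998 -0.1612  0.0865] yaw 90.03 w 18.8 F [ 0.1 -0.2 -0.4] q [-0.53  0.04  1.94 -0.    1.15 -2.1 ]
units [-0.2293 -0.0822 -0.0074]
```

```bash
python3 -m inch '[[[0,0,-0.125,0,0.2],[0,0.02,-0.125,0,0.2],[0,0.125,-0.125,0,0.2],[0,0.125,-0.125,0,0.2],[0,0.125,-0.125,0,0.2],[0,0.125,-0.125,0,0.2],[0,0.125,-0.125,0,0.2],[0,0.125,0,0,0.2],[0,0.125,0,0,0.2]]]'; python3 -c "
from h import *
st()
t=vision.get_image('top')[:,:,::-1];s=vision.get_image('side')[:,:,::-1]
cv2.imwrite('pics/top2.png',t);cv2.imwrite('pics/side2.png',s)"
```

```text
clock: 7.95
ee_pos: [0.498, 0.1703, 0.4042]
tool_rot: [[-1.0, -0.0, -0.001], [-0.0, 1.0, -0.0], [0.001, -0.0, -1.0]]
contact_force: [-0.3, 0.5, -0.1]
width: 0.202
t 7.95 p [0.498  0.1703 0.4042] yaw 90.01 w 19.0 F [-0.3  0.5 -0.1] q [ 0.11 -0.14  1.54 -0.    1.74 -1.46]
```

View pics/top2.png

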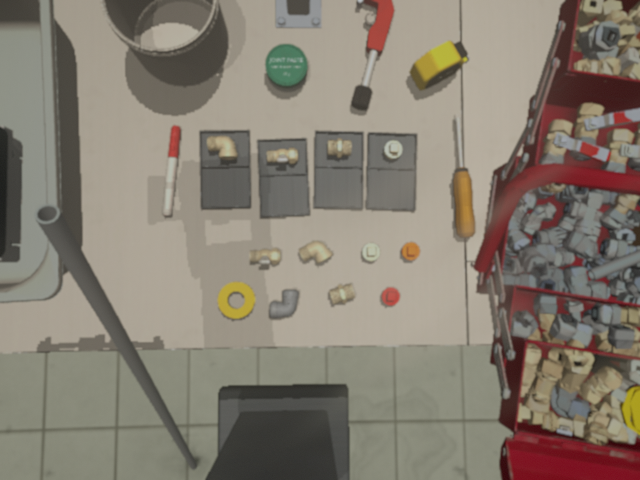

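View pics/side2.png

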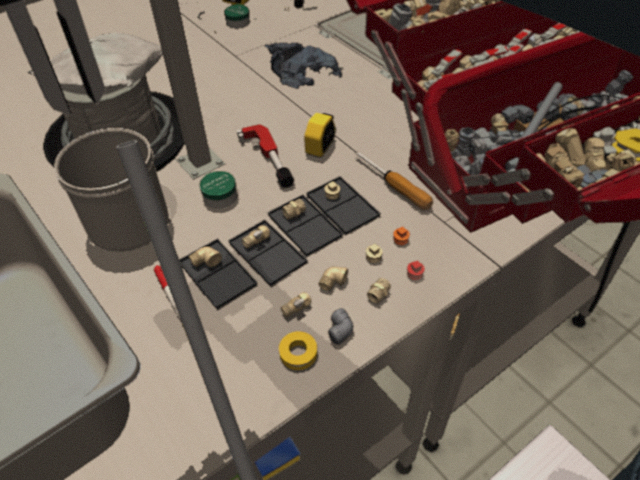

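```bash
cat >> h.py <<'E'
def proj(name,P):
    c=vision.calibration(name); q=c["rotation"].T@(np.array(P)-c["position"]); q=np.array([q[0],-q[1],-q[2]])
    return cv2.projectPoints(q.reshape(1,1,3),np.zeros(3),np.zeros(3),c["camera_matrix"],c["dist_coeffs"])[0].ravel().round(1)
E
python3 - <<'E'
from h import *
p=np.array([.498,.1703,.4042])
for n in("top","side"):
    print(n,[proj(n,p+[0,dy,dz]) for dy in(-.016,0,.016) for dz in (0,.05)])
s=cv2.imread("pics/side2.png");crop(s,0,0,200,150,4,"pics/s2.png")
t=cv2.imread("pics/top2.png");crop(t,0,100,150,250,4,"pics/t2.png")
E
```

```text
top [array([ 18.1, 227.1]), array([-18.2, 220. ]), array([ -3.7, 227.2]), array([-43. , 220.1]), array([-25.7, 227.3]), array([-68.1, 220.1])]
side [array([114.9, 128.6]), array([96.9, 77.4]), array([ 97.2, 135.9]), array([77.5, 84.7]), array([ 79.1, 143.5]), array([57.6, 92.1])]
```

View pics/s2.png

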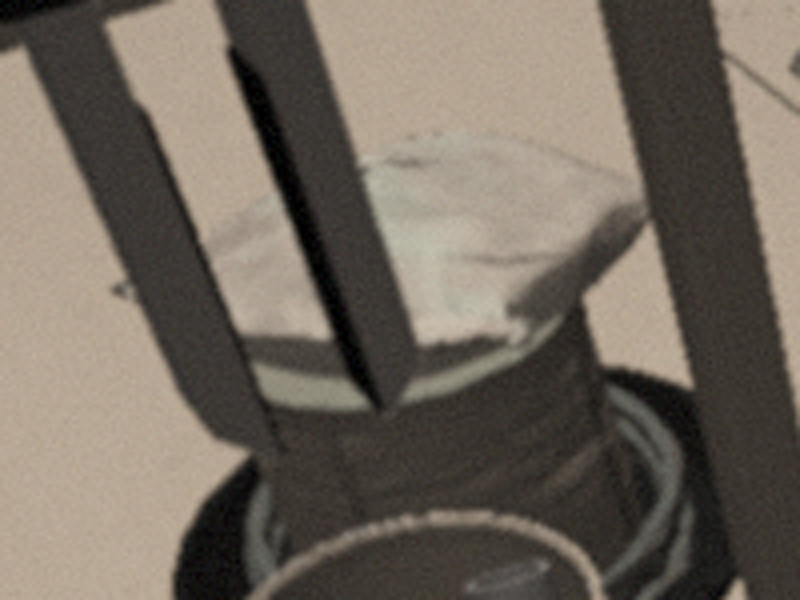

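View pics/t2.png

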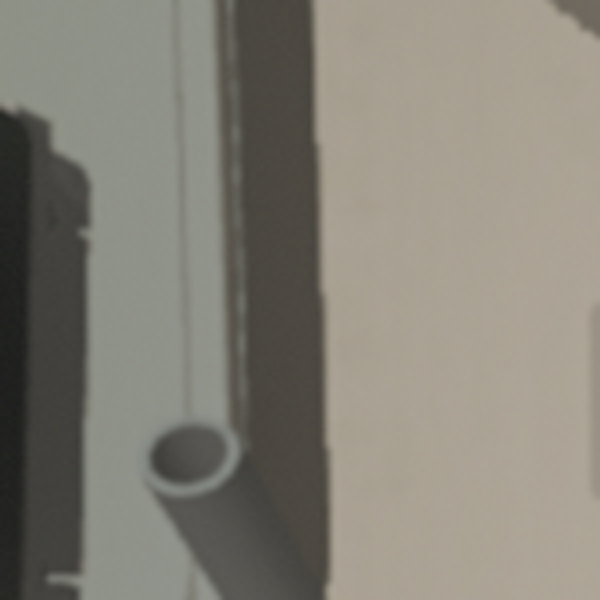

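```bash
python3 - <<'E'
from h import *
p=np.array([.498,.1703,.4042])
for d in([.03,0,0],[.06,0,0],[0,.03,0],[0,0,.03],[0,-.03,0]): print(d,proj("side",p+d)-proj("side",p),proj("top",p+d)-proj("top",p))
print([proj("side",p+[0.0,dy,dz]) for dy in(-.0095-.0125,-.0095,.0095,.022) for dz in (.03,)])
# hand body extents in top2: x +-.0375 at z+.097
for dz in(0.097,.127): print(proj("top",p+[.0375,-.0885,dz]),proj("top",p+[-.0375,-.0885,dz]))
E
```

```text
[0.03, 0, 0] [-13.6 -16.9] [  0.9 -38.5]
[0.06, 0, 0] [-26.3 -32.8] [  1.7 -76.8]
[0, 0.03, 0] [-34.3  14.3] [-41.5   0.2]
[0, 0, 0.03] [-11.5 -29.7] [-22.5  -4.1]
[0, -0.03, 0] [ 32.8 -13.6] [40.7 -0.1]
[array([111.3,  96.1]), array([ 96.9, 101.8]), array([ 74.4, 110.6]), array([ 59.3, 116.6])]
[ 63.7 151.3] [ 61.6 271.7]
[ 41.6 139.3] [ 39.1 270.5]
```

```bash
python3 -m inch '[[[0,-0.1,-0.02,0,0.5],[0,-0.12,0,0,0.5],[0,-0.12,0,0,0.5],[0,-0.12,0.11,0,0.5],[0,-0.12,0.11,0,0.5],[0,-0.12,0.11,0,0.5],[0,-0.13,0.11,0,0.5],[0,0,0.11,0,0.5],[0,0,0.11,0,0.5],[0,0,0.11,0,0.5]]]'; python3 -m inch '[[[0,0,0.11,0,0.5],[0,0,0.08,0,0.5],[0,0,0,0,0.5],[0,0,0,0,0.5]]]';  python3 -c "
from h import *
st(.4976,-.162,.004)"
```

```text
clock: 9.3
ee_pos: [0.4968, -0.1537, 0.1114]
tool_rot: [[-1.0, 0.001, -0.002], [0.001, 1.0, 0.001], [0.002, 0.001, -1.0]]
contact_force: [0.5, -0.4, -0.3]
width: 0.5
clock: 9.8
ee_pos: [0.4984, -0.1538, 0.039]
tool_rot: [[-1.0, -0.0, 0.001], [-0.0, 1.0, -0.001], [-0.001, -0.001, -1.0]]
contact_force: [0.6, 0.1, 0.7]
width: 0.498
t 9.8 p [ 0.4984 -0.1538  0.039 ] yaw 90.0 w 46.8 F [0.6 0.1 0.7] q [-0.52  0.11  1.97 -0.    1.06 -2.09]
units [ 0.0022 -0.0204  0.0875]
```

```bash
python3 -m inch '[[[0.002,-0.02,0.03,0,0.5],[0,0,0.03,0,0.5],[0,0,0.025,0,0.5],[0,0,0,0,0.5],[0,0,0,0,0.5]]]'; for i in 1; do python3 -m inch '[[[0,0,0.01,0,0.5],[0,0,0.01,0,0.5],[0,0,0,0,0.5]]]'; done
```

```text
clock: 10.42
ee_pos: [0.4974, -0.1611, 0.0043]
tool_rot: [[-1.0, -0.001, 0.0], [-0.001, 1.0, -0.0], [-0.0, -0.0, -1.0]]
contact_force: [-0.3, -1.2, -0.5]
width: 0.5
clock: 10.8
ee_pos: [0.497, -0.1609, -0.0041]
tool_rot: [[-1.0, -0.0, -0.001], [-0.0, 1.0, 0.0], [0.001, 0.0, -1.0]]
contact_force: [-0.8, 1.2, 0.7]
width: 0.499
```

```bash
python3 -m inch '[[[0,0,0.01,0,0.5],[0,0,0.01,0,0.5],[0,0,0,0,0.5]]]'
```

```text
clock: 11.18
ee_pos: [0.4969, -0.161, -0.0122]
tool_rot: [[-1.0, -0.0, -0.001], [-0.0, 1.0, 0.0], [0.001, 0.0, -1.0]]
contact_force: [0.3, -0.3, 0.4]
width: 0.5
```

```bash
python3 -m inch '[[[0,0,0.01,0,0.5],[0,0,0.005,0,0.5],[0,0,0,0,0.5]]]'
```

```text
clock: 11.55
ee_pos: [0.4971, -0.1611, -0.018]
tool_rot: [[-1.0, -0.0, -0.0], [-0.0, 1.0, 0.0], [0.0, 0.0, -1.0]]
contact_force: [0.6, 0.0, 0.4]
width: 0.501
```

```bash
python3 -m inch '[[[0,0,0.007,0,0.5],[0,0,0,0,0.5]]]'
```

```text
clock: 11.8
ee_pos: [0.4971, -0.1611, -0.0208]
tool_rot: [[-1.0, -0.0, -0.0], [-0.0, 1.0, 0.0], [0.0, 0.0, -1.0]]
contact_force: [-0.2, 0.2, -0.1]
width: 0.499
```

```bash
python3 -m inch '[[[0,0,0.005,0,0.5],[0,0,0,0,0.5]]]' | grep -E "pos|force"; python3 -m inch '[[[0,0,0.004,0,0.5],[0,0,0,0,0.5]]]'| grep -E "pos|force"
```

```text
ee_pos: [0.4971, -0.1611, -0.0227]
contact_force: [-0.6, 0.4, -0.5]
ee_pos: [0.4972, -0.1611, -0.0243]
contact_force: [-0.7, -0.2, 0.1]
```

```bash
python3 -m inch '[[[0,0,0.004,0,0.5],[0,0,0,0,0.5]]]' | grep -E "pos|force"
```

```text
ee_pos: [0.4971, -0.1611, -0.0259]
contact_force: [0.0, -0.7, 0.5]
```

```bash
python3 -m inch '[[[0,0,0.004,0,0.5],[0,0,0,0,0.5]]]' | grep -E "pos|force"
```

```text
ee_pos: [0.4971, -0.1611, -0.0275]
contact_force: [0.6, 0.3, 0.0]
```

Reported z is clearly biased by at least 27 mm. I'll try closing here and see whether the fingers stop on the plug.

```bash
python3 -m inch '[[[0,0,0,0,0.35],[0,0,0,0,0.2],[0,0,0,0,0.2],[0,0,0,0,0.2],[0,0,0,0,0.2],[0,0,0,0,0.2]]]' 30
```

```text
clock: 13.55
ee_pos: [0.4973, -0.1612, -0.0273]
tool_rot: [[-1.0, -0.0, 0.0], [-0.0, 1.0, -0.0], [-0.0, -0.0, -1.0]]
contact_force: [0.3, 0.9, 0.4]
width: 0.26
```

```bash
python3 -m inch '[[[0,0,-0.03,0,0.2],[0,0,-0.06,0,0.2],[0,0,-0.06,0,0.2],[0,0,-0.05,0,0.2],[0,0,0,0,0.2],[0,0,0,0,0.2]]]'; python3 -c "
from h import *
st(.5915,-.194,.054)
s=vision.get_image('side')[:,:,::-1]; cv2.imwrite('pics/side3.png',s)"
```

```text
clock: 14.3
ee_pos: [0.4968, -0.1609, 0.0522]
tool_rot: [[-1.0, -0.0, -0.001], [-0.0, 1.0, 0.0], [0.001, 0.0, -1.0]]
contact_force: [0.0, 0.1, -1.1]
width: 0.266
t 14.3 p [ 0.4968 -0.1609  0.0522] yaw 90.03 w 25.0 F [ 0.   0.1 -1.1] q [-0.53  0.09  1.97  0.    1.09 -2.1 ]
units [-0.2367 -0.0829 -0.0048]
```

View pics/side3.png

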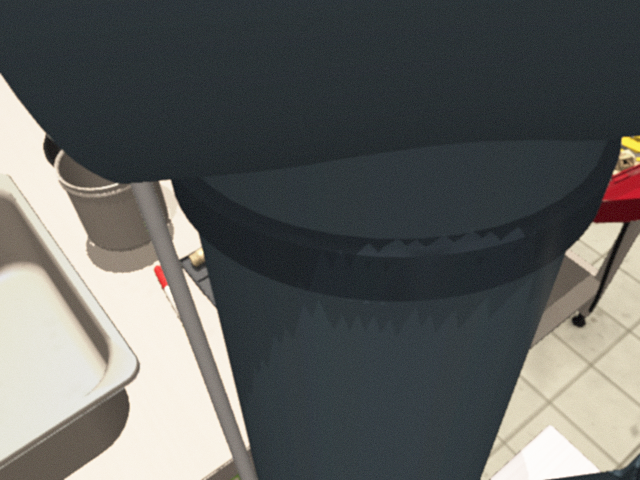

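```bash
python3 -m inch '[[[-0.047,-0.0166,0,0,0.2],[-0.047,-0.0166,0,0,0.2],[-0.047,-0.0166,0,0,0.2],[-0.047,-0.0166,0,0,0.2],[-0.047,-0.0166,0,0,0.2],[0,0,0.05,0,0.2],[0,0,0.05,0,0.2],[0,0,0.05,0,0.2],[0,0,0,0,0.2],[0,0,0,0,0.2]]]'; python3 -c "
from h import *
st(.5915,-.194,-.0245)"
```

```text
clock: 15.6
ee_pos: [0.5914, -0.1944, -0.0072]
tool_rot: [[-1.0, -0.0, 0.0], [-0.0, 1.0, -0.0], [-0.0, -0.0, -1.0]]
contact_force: [0.6, 0.1, -0.6]
width: 0.26
t 15.6 p [ 0.5914 -0.1944 -0.0072] yaw 90.02 w 24.5 F [ 0.6  0.1 -0.6] q [-0.5   0.39  1.72  0.    1.02 -2.07]
units [-0.0003  0.001   0.0434]
```

```bash
python3 -m inch '[[[0,0,0.015,0,0.2],[0,0,0.015,0,0.2],[0,0,0,0,0.2]]]'| grep -E "pos|force"; python3 -m inch '[[[0,0,0.005,0,0.2],[0,0,0.005,0,0.2],[0,0,0,0,0.2]]]'| grep -E "pos|force"
```

```text
ee_pos: [0.5908, -0.1941, -0.0199]
contact_force: [0.1, 0.4, -0.4]
ee_pos: [0.5912, -0.1942, -0.0235]
contact_force: [0.8, 0.1, -0.3]
```

```bash
python3 -m inch '[[[0,0,0.004,0,0.2],[0,0,0,0,0.2]]]'| grep -E "pos|force"
```

```text
ee_pos: [0.5912, -0.1943, -0.0251]
contact_force: [-0.0, -0.6, -1.0]
```

```bash
python3 -m inch '[[[0,0,0.003,0,0.2],[0,0,0,0,0.2]]]'| grep -E "pos|force"
```

```text
ee_pos: [0.5914, -0.1944, -0.0253]
contact_force: [-2.4, 1.1, 5.4]
```

Contact with the tray floor: release (opening modestly), lift, then back off and look.

```bash
python3 -m inch '[[[0,0,0,0,0.35],[0,0,0,0,0.4],[0,0,0,0,0.4],[0,0,0,0,0.4],[0,0,-0.04,0,0.4],[0,0,-0.08,0,0.4],[0,0,-0.08,0,0.4],[0,0,-0.1,0,0.4],[0,0,-0.1,0,0.4],[0,0,0,0,0.4]]]'; python3 -c "
from h import *
st(.436,-.1195,.04)
s=vision.get_image('side')[:,:,::-1]; cv2.imwrite('pics/side4.png',s)
s=vision.get_image('top')[:,:,::-1]; cv2.imwrite('pics/top4.png',s)"
```

```text
clock: 18.1
ee_pos: [0.5941, -0.1957, 0.1394]
tool_rot: [[-1.0, -0.001, 0.008], [-0.001, 1.0, -0.005], [-0.008, -0.005, -1.0]]
contact_force: [0.7, 0.1, -1.0]
width: 0.403
t 18.1 p [ 0.5941 -0.1957  0.1394] yaw 90.03 w 37.9 F [ 0.7  0.1 -1. ] q [-0.5   0.21  1.66 -0.    1.27 -2.07]
units [0.3971 0.1919 0.2444]
```

View pics/top4.png

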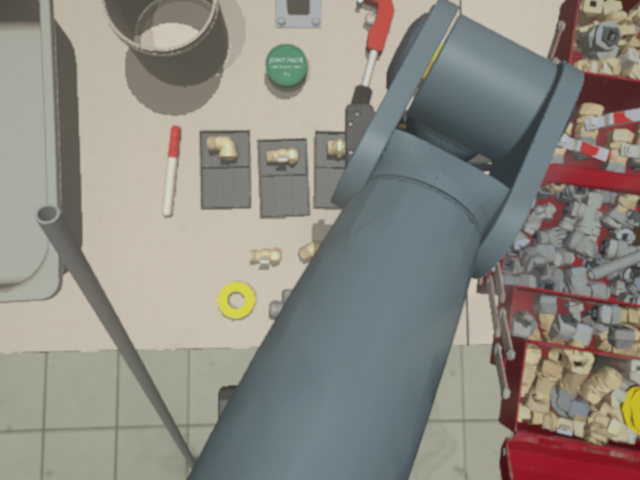

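View pics/side4.png

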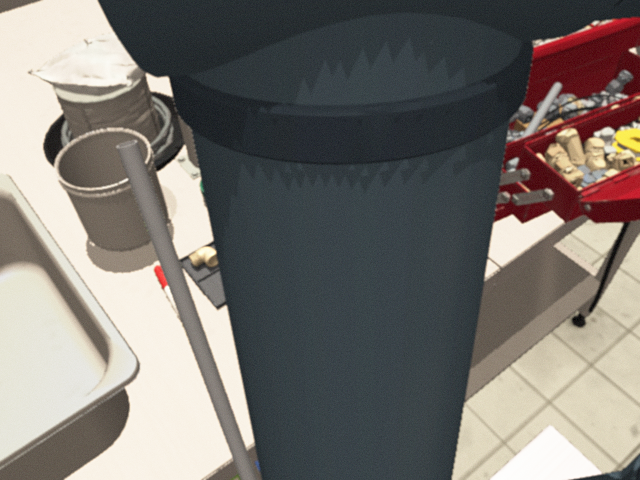

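```bash
python3 -m inch '[[[0.0567,0.0274,0.0,0,0.45],[0.0567,0.0274,0.0,0,0.45],[0.0567,0.0274,0.04,0,0.45],[0.0567,0.0274,0.04,0,0.45],[0.0567,0.0274,0.04,0,0.45],[0.0567,0.0274,0.04,0,0.45],[0.0567,0.0274,0.04,0,0.45]]]' >/dev/null; python3 -m inch '[[[0,0,0,0.0881,0.45],[0,0,0,0.0881,0.45],[0,0,0,0.0881,0.45],[0,0,0,0.0881,0.45],[0,0,0,0.0881,0.45],[0,0,0,0.0881,0.45],[0,0,0,0.0881,0.45],[0,0,0,0,0.45],[0,0,0,0,0.45]]]'; python3 -c "
from h import *
st(.436,-.1195,-.025)"
```

```text
clock: 20.2
ee_pos: [0.4317, -0.1173, 0.053]
tool_rot: [[-0.278, 0.96, -0.002], [0.96, 0.278, 0.001], [0.001, -0.001, -1.0]]
contact_force: [-0.2, -0.1, -0.3]
width: 0.451
t 20.2 p [ 0.4317 -0.1173  0.053 ] yaw 16.17 w 42.4 F [-0.2 -0.1 -0.3] q [-0.52 -0.09  2.15 -0.    1.09 -0.8 ]
units [-0.0086  0.0089  0.195 ]
```

```bash
python3 -m inch '[[[-0.0086,0.0089,0.05,0,0.45],[0,0,0.05,0,0.45],[0,0,0.05,0,0.45],[0,0,0.03,0,0.45],[0,0,0.015,0,0.45],[0,0,0,0,0.45]]]'; python3 -m inch '[[[0,0,0,0,0.35],[0,0,0,0,0.22],[0,0,0,0,0.2],[0,0,0,0,0.2],[0,0,0,0,0.2],[0,0,0,0,0.2]]]' 35;
```

```text
clock: 20.95
ee_pos: [0.4368, -0.12, -0.0242]
tool_rot: [[-0.276, 0.961, -0.0], [0.961, 0.276, 0.0], [0.0, -0.0, -1.0]]
contact_force: [0.1, -0.3, -0.7]
width: 0.451
clock: 21.7
ee_pos: [0.4375, -0.1206, -0.0228]
tool_rot: [[-0.276, 0.961, 0.001], [0.961, 0.276, -0.001], [-0.001, 0.0, -1.0]]
contact_force: [-2.7, 0.3, 8.8]
width: 0.266
```

```bash
python3 -m inch '[[[0,0,-0.03,0,0.2],[0,0,-0.06,0,0.2],[0,0,-0.06,0,0.2],[0,0,-0.05,-0.0881,0.2],[0,0,0,-0.0881,0.2],[0,0,0,-0.0881,0.2],[0,0,0,-0.0881,0.2],[0,0,0,-0.0881,0.2],[0,0,0,-0.0881,0.2],[0,0,0,-0.0881,0.2]]]'; python3 -m inch '[[[0,0,0,0,0.2]]]' >/dev/null; python3 -c "
from h import *
st(.5937,-.1161,.05)"
```

```text
clock: 22.95
ee_pos: [0.4368, -0.1199, 0.0563]
tool_rot: [[-1.0, -0.007, 0.0], [-0.007, 1.0, -0.0], [-0.0, -0.0, -1.0]]
contact_force: [-0.6, -0.3, -0.9]
width: 0.268
t 23.07 p [ 0.4368 -0.1199  0.0562] yaw 89.9 w 25.0 F [-1.2  0.7 -1.1] q [-0.52 -0.09  2.13  0.    1.09 -2.09]
units [-0.3921  0.0102  0.0157]
```

```bash
python3 -m inch '[[[-0.056,0.0015,0,0,0.2],[-0.056,0.0015,0,0,0.2],[-0.056,0.0015,0,0,0.2],[-0.056,0.0015,0,0,0.2],[-0.056,0.0015,0,0,0.2],[-0.056,0.0015,0,0,0.2],[-0.056,0.0015,0.05,0,0.2],[0,0,0.05,0,0.2],[0,0,0.05,0,0.2],[0,0,0.02,0,0.2]]]'; python3 -m inch '[[[0,0,0,0,0.2],[0,0,0,0,0.2]]]' >/dev/null; python3 -c "
from h import *
st(.5937,-.1161,-.0205)"
```

```text
clock: 24.32
ee_pos: [0.5915, -0.1151, -0.0143]
tool_rot: [[-1.0, 0.001, -0.004], [0.001, 1.0, 0.001], [0.004, 0.001, -1.0]]
contact_force: [-0.2, -0.6, -0.1]
width: 0.262
t 24.57 p [ 0.5941 -0.116  -0.0113] yaw 90.01 w 24.3 F [ 0.4 -0.  -0.9] q [-0.38  0.37  1.77  0.    1.   -1.95]
units [ 0.0011 -0.0002  0.0229]
```

```bash
python3 -m inch '[[[0,0,0.01,0,0.2],[0,0,0.009,0,0.2],[0,0,0,0,0.2]]]'| grep -E "pos|force";python3 -m inch '[[[0,0,0.004,0,0.2],[0,0,0,0,0.2]]]'| grep -E "pos|force"
```

```text
ee_pos: [0.5934, -0.1156, -0.0201]
contact_force: [0.1, 0.0, 0.5]
ee_pos: [0.5941, -0.1158, -0.0207]
contact_force: [-1.4, 0.7, 3.9]
```

```bash
python3 -m inch '[[[0,0,0.003,0,0.2],[0,0,0,0,0.2]]]'| grep -E "pos|force"
```

```text
ee_pos: [0.5943, -0.1158, -0.0208]
contact_force: [-4.6, 1.6, 10.6]
```

```bash
python3 -m inch '[[[0,0,0,0,0.35],[0,0,0,0,0.4],[0,0,0,0,0.4],[0,0,0,0,0.4],[0,0,-0.04,0,0.4],[0,0,-0.08,0,0.4],[0,0,-0.08,0,0.4],[0,0,0,0,0.4]]]'; python3 -c "
from h import *
st(.4923,-.0072,.03)"
```

```text
clock: 26.45
ee_pos: [0.5964, -0.1167, 0.0616]
tool_rot: [[-1.0, -0.001, 0.007], [-0.001, 1.0, -0.003], [-0.007, -0.003, -1.0]]
contact_force: [0.1, -0.2, 0.3]
width: 0.402
t 26.45 p [ 0.5964 -0.1167  0.0616] yaw 90.03 w 37.7 F [ 0.1 -0.2  0.3] q [-0.38  0.26  1.75 -0.    1.12 -1.95]
units [0.2606 0.2742 0.0764]
```

```bash
python3 -m inch '[[[0.043,0.0457,0,0,0.4],[0.043,0.0457,0,0,0.4],[0.043,0.0457,0,0,0.4],[0.043,0.0457,0,0,0.4],[0.043,0.0457,0,0,0.4],[0.043,0.0457,0,0,0.4]]]' >/dev/null; python3 -m inch '[[[0,0,0,0.0834,0.4],[0,0,0,0.0834,0.4],[0,0,0,0.0834,0.4],[0,0,0,0.0834,0.4],[0,0,0,0.0834,0.4],[0,0,0,0.0834,0.4],[0,0,0,0.0834,0.4],[0,0,0,0.0834,0.4],[0,0,0,0.0834,0.4],[0,0,0,0,0.4]]]'; python3 -c "
from h import *
st(.4923,-.0072,-.025)"
```

```text
clock: 28.45
ee_pos: [0.4897, -0.0059, 0.0567]
tool_rot: [[-0.001, 1.0, -0.001], [1.0, 0.001, 0.0], [0.0, -0.001, -1.0]]
contact_force: [1.2, -0.6, -0.3]
width: 0.401
t 28.45 p [ 0.4897 -0.0059  0.0567] yaw 0.07 w 37.7 F [ 1.2 -0.6 -0.3] q [-0.24  0.01  2.04  0.    1.09 -0.25]
units [-0.0033  0.0068  0.2042]
```

```bash
python3 -m inch '[[[-0.0033,0.0068,0.05,0,0.42],[0,0,0.05,0,0.42],[0,0,0.05,0,0.42],[0,0,0.035,0,0.42],[0,0,0.017,0,0.42],[0,0,0,0,0.42]]]'; python3 -m inch '[[[0,0,0,0,0.35],[0,0,0,0,0.22],[0,0,0,0,0.15],[0,0,0,0,0.15],[0,0,0,0,0.15],[0,0,0,0,0.15]]]' 35;
```

```text
clock: 29.2
ee_pos: [0.493, -0.0074, -0.0236]
tool_rot: [[0.0, 1.0, -0.001], [1.0, -0.0, 0.0], [0.0, -0.001, -1.0]]
contact_force: [-0.1, -0.7, 0.1]
width: 0.42
clock: 29.95
ee_pos: [0.4935, -0.0075, -0.023]
tool_rot: [[0.001, 1.0, 0.001], [1.0, -0.001, -0.0], [-0.0, 0.001, -1.0]]
contact_force: [-0.2, 0.0, 2.8]
width: 0.203
```

```bash
python3 -m inch '[[[0,0,-0.03,0,0.15],[0,0,-0.06,0,0.15],[0,0,-0.06,0,0.15],[0,0,-0.05,0,0.15],[0,0,0,-0.0834,0.15],[0,0,0,-0.0834,0.15],[0,0,0,-0.0834,0.15],[0,0,0,-0.0834,0.15],[0,0,0,-0.0834,0.15],[0,0,0,-0.0834,0.15]]]'|grep width; python3 -m inch '[[[0,0,0,-0.0834,0.15],[0,0,0,-0.0834,0.15],[0,0,0,-0.0834,0.15],[0,0,0,0,0.15]]]' >/dev/null; python3 -c "
from h import *
st(.5828,-.0358,.05)"
```

```text
width: 0.202
t 31.7 p [ 0.4929 -0.0073  0.0569] yaw 89.91 w 18.8 F [ 0.2 -0.6 -0.1] q [-0.25  0.01  2.04  0.    1.09 -1.81]
units [-0.2249 -0.0708  0.0172]
```

```bash
python3 -m inch '[[[-0.045,-0.0142,0,0,0.15],[-0.045,-0.0142,0,0,0.15],[-0.045,-0.0142,0,0,0.15],[-0.045,-0.0142,0,0,0.15],[-0.045,-0.0142,0.0,0,0.15],[0,0,0.06,0,0.15],[0,0,0.06,0,0.15],[0,0,0.05,0,0.15],[0,0,0,0,0.15],[0,0,0,0,0.15]]]'>/dev/null; python3 -c "
from h import *
st(.5828,-.0358,-.0205)"
```

```text
t 32.95 p [ 0.5838 -0.0359 -0.0105] yaw 89.99 w 19.1 F [-0.6 -1.  -0.2] q [-0.26  0.32  1.83 -0.    0.99 -1.83]
units [0.0025 0.0003 0.0249]
```

```bash
python3 -m inch '[[[0,0,0.01,0,0.15],[0,0,0.01,0,0.15],[0,0,0,0,0.15]]]'| grep -E "pos|force";python3 -m inch '[[[0,0,0.004,0,0.15],[0,0,0,0,0.15]]]'| grep -E "pos|force"
```

```text
ee_pos: [0.5829, -0.0357, -0.0196]
contact_force: [0.4, -0.2, 0.0]
ee_pos: [0.5833, -0.0358, -0.0208]
contact_force: [0.5, -0.1, -0.3]
```

```bash
python3 -m inch '[[[0,0,0.004,0,0.15],[0,0,0,0,0.15]]]'| grep -E "pos|force"
```

```text
ee_pos: [0.5835, -0.0359, -0.0211]
contact_force: [-2.8, -0.1, 9.1]
```

```bash
python3 -m inch '[[[0,0,0,0,0.3],[0,0,0,0,0.36],[0,0,0,0,0.36],[0,0,0,0,0.36],[0,0,-0.04,0,0.36],[0,0,-0.08,0,0.36],[0,0,-0.08,0,0.36],[0,0,0,0,0.36],[0,0,0,0,0.36]]]' >/dev/null; python3 -c "
from h import *
st(.4948,-.0644,.03)"
```

```text
t 34.95 p [ 0.5827 -0.0356  0.0571] yaw 90.03 w 33.6 F [-1.1 -0.9  0.1] q [-0.26  0.22  1.81 -0.    1.11 -1.83]
units [ 0.2197 -0.0718  0.0678]
```

```bash
python3 -m inch '[[[0,0,-0.12,0,0.45],[0,0,-0.13,0,0.45],[0.03,0,-0.13,0,0.45],[0.03,0,-0.13,0,0.45],[0.03,0,-0.13,0,0.45],[0.03,0.06,-0.13,0,0.45],[0.03,0.12,-0.1,0,0.45],[0.03,0.12,-0.05,0,0.45],[0.03,0.12,0,0,0.45],[0,0.1,0,0,0.45]]]' >/dev/null; python3 -c "
from h import *
st()
t=vision.get_image('top')[:,:,::-1];s=vision.get_image('side')[:,:,::-1]
cv2.imwrite('pics/top5.png',t);cv2.imwrite('pics/side5.png',s)
crop(t,190,120,430,320,3.3,'pics/tc5.png'); crop(s,170,170,450,380,2.8,'pics/sc5.png')"
```

```text
t 36.2 p [0.4985 0.173  0.4238] yaw 90.07 w 42.4 F [ 1.2  0.3 -0.1] q [ 0.12 -0.13  1.5   0.    1.78 -1.45]
```

View pics/tc5.png

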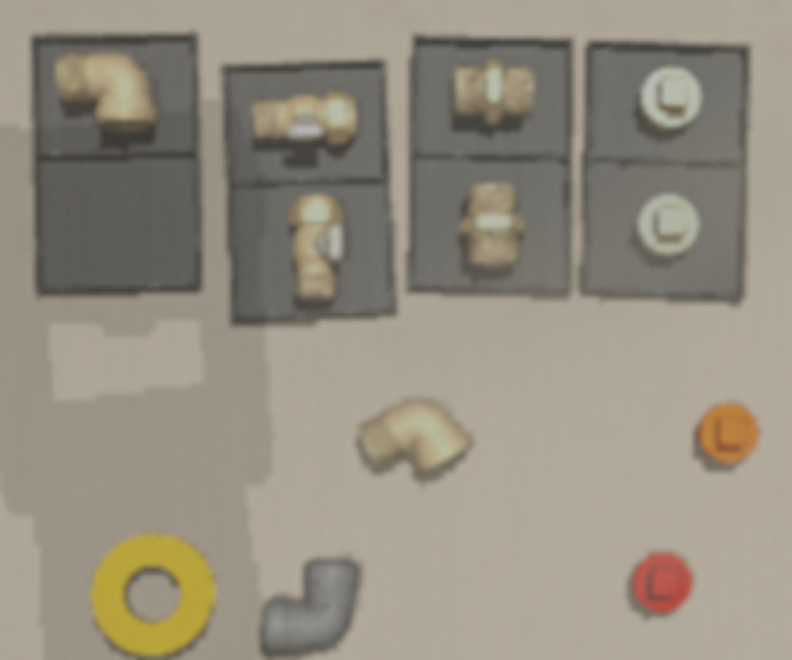

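View pics/sc5.png

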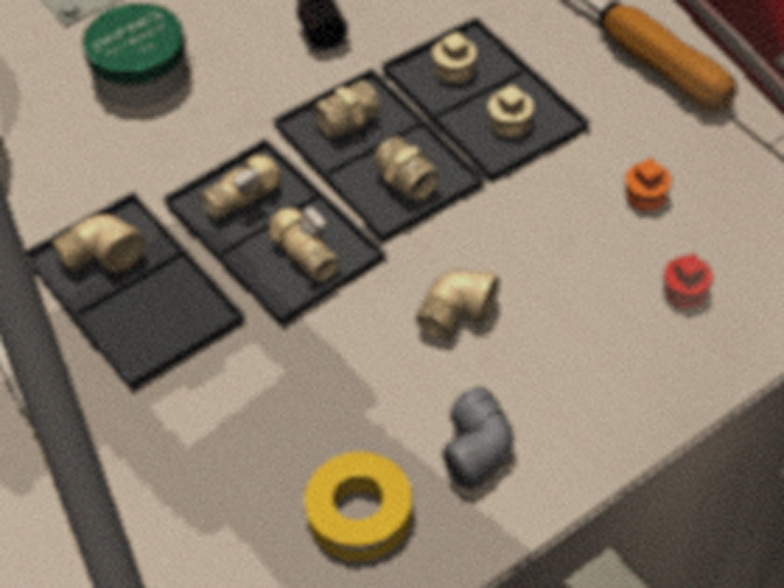

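```bash
python3 -m inch '[[[0,-0.11,0,0,0.42],[0,-0.12,0,0,0.42],[0,-0.12,0.05,0,0.42],[0,-0.12,0.11,0,0.42],[0,-0.12,0.12,0,0.42],[0.009,0,0.12,0,0.42],[0,0,0.12,0,0.42],[0,0,0.12,0,0.42],[0,0,0.12,0,0.42],[0,0,0.1,0,0.42]]]' >/dev/null; python3 -m inch '[[[0,0,0.05,0.0861,0.42],[0,0,0,0.0861,0.42],[0,0,0,0.0861,0.42],[0,0,0,0.0861,0.42],[0,0,0,0.0861,0.42],[0,0,0,0.0861,0.42],[0,0,0,0,0.42],[0,0,0,0,0.42]]]' >/dev/null; python3 -c "
from h import *
st(.4948,-.0644,-.025)"
```

```text
t 38.55 p [ 0.4952 -0.0592  0.0657] yaw 28.15 w 39.4 F [-0.4 -0.3 -0.4] q [-0.35  0.01  2.02 -0.    1.11 -0.84]
units [-0.0112 -0.0067  0.2268]
```

```bash
python3 -m inch '[[[-0.0112,-0.0067,0.05,0,0.42],[0,0,0.05,0,0.42],[0,0,0.05,0,0.42],[0,0,0.04,0,0.42],[0,0,0.02,0,0.42],[0,0,0.014,0,0.42],[0,0,0,0,0.42]]]'; python3 -m inch '[[[0,0,0,0,0.35],[0,0,0,0,0.22],[0,0,0,0,0.15],[0,0,0,0,0.15],[0,0,0,0,0.15],[0,0,0,0,0.15]]]' 35;
```

```text
clock: 39.42
ee_pos: [0.4955, -0.0641, -0.0233]
tool_rot: [[-0.47, 0.883, -0.0], [0.883, 0.47, 0.0], [0.0, -0.0, -1.0]]
contact_force: [-0.1, -0.5, 0.1]
width: 0.418
clock: 40.17
ee_pos: [0.4958, -0.0642, -0.023]
tool_rot: [[-0.47, 0.883, 0.0], [0.883, 0.47, -0.0], [-0.0, 0.0, -1.0]]
contact_force: [-0.8, 0.5, 2.9]
width: 0.208
```

```bash
python3 -m inch '[[[0,0,-0.03,0,0.15],[0,0,-0.06,0,0.15],[0,0,-0.06,0,0.15],[0,0,-0.05,0,0.15],[0,0,0,-0.0861,0.15],[0,0,0,-0.0861,0.15],[0,0,0,-0.0861,0.15],[0,0,0,-0.0861,0.15],[0,0,0,-0.0861,0.15],[0,0,0,-0.0861,0.15]]]'|grep width; python3 -m inch '[[[0,0,0,0,0.15],[0,0,0,0,0.15]]]' >/dev/null; python3 -c "
from h import *
st(.5796,.0515,.05)"
```

```text
width: 0.214
t 41.67 p [ 0.4954 -0.0641  0.0569] yaw 89.88 w 19.7 F [-0.3 -0.3 -1.1] q [-0.36  0.03  2.02  0.    1.09 -1.92]
units [-0.2098  0.2894  0.0172]
```

```bash
python3 -m inch '[[[-0.035,0.0482,0,0,0.15],[-0.035,0.0482,0,0,0.15],[-0.035,0.0482,0,0,0.15],[-0.035,0.0482,0,0,0.15],[-0.035,0.0482,0,0,0.15],[-0.035,0.0482,0,0,0.15],[0,0,0.06,0,0.15],[0,0,0.06,0,0.15],[0,0,0.045,0,0.15],[0,0,0,0,0.15]]]' >/dev/null; python3 -m inch '[[[0,0,0,0,0.15]]]' >/dev/null; python3 -c "
from h import *
st(.5796,.0515,-.0205)"
```

```text
t 43.05 p [ 0.5802  0.0515 -0.0085] yaw 90.0 w 19.7 F [ 0.4 -0.3 -0.6] q [-0.11  0.32  1.83  0.    0.99 -1.68]
units [0.0015 0.0001 0.0301]
```

```bash
python3 -m inch '[[[0,0,0.012,0,0.15],[0,0,0.012,0,0.15],[0,0,0,0,0.15]]]'| grep -E "pos|force";python3 -m inch '[[[0,0,0.004,0,0.15],[0,0,0,0,0.15]]]'| grep -E "pos|force"
```

```text
ee_pos: [0.5791, 0.0516, -0.0193]
contact_force: [-0.5, 0.7, -0.3]
ee_pos: [0.5795, 0.0516, -0.0205]
contact_force: [-0.7, -0.1, -0.9]
```

```bash
python3 -m inch '[[[0,0,0.004,0,0.15],[0,0,0,0,0.15]]]'| grep -E "pos|force"
```

```text
ee_pos: [0.5795, 0.0516, -0.0211]
contact_force: [-3.8, 0.1, 6.9]
```

```bash
python3 -m inch '[[[0,0,0,0,0.28],[0,0,0,0,0.32],[0,0,0,0,0.32],[0,0,0,0,0.32],[0,0,-0.04,0,0.32],[0,0,-0.08,0,0.32],[0,0,-0.12,0,0.32],[0,0,-0.13,0,0.32],[0,0,-0.13,0,0.32],[0,0,-0.13,0,0.32]]]' >/dev/null;  python3 -m inch '[[[0.03,0,-0.13,0,0.32],[0.04,0,-0.13,0,0.32],[0.04,0,-0.13,0,0.32],[0.04,0,-0.13,0,0.32],[0.04,0.12,0,0,0.32],[0,0.12,0,0,0.32],[0,0.1,0,0,0.32],[0,0,0,0,0.32]]]'; python3 -c "
from h import *
st()
t=vision.get_image('top')[:,:,::-1];s=vision.get_image('side')[:,:,::-1]
cv2.imwrite('pics/top6.png',t);cv2.imwrite('pics/side6.png',s)
crop(t,190,120,430,320,3.3,'pics/tc6.png'); crop(s,170,170,450,380,2.8,'pics/sc6.png')"
```

```text
clock: 46.18
ee_pos: [0.5026, 0.1894, 0.4389]
tool_rot: [[-1.0, -0.004, 0.001], [-0.004, 1.0, 0.0], [-0.001, 0.0, -1.0]]
contact_force: [0.7, 0.4, 0.4]
width: 0.325
t 46.17 p [0.5026 0.1894 0.4389] yaw 90.24 w 30.5 F [0.7 0.4 0.4] q [ 0.15 -0.11  1.45  0.    1.8  -1.43]
```

View pics/tc6.png

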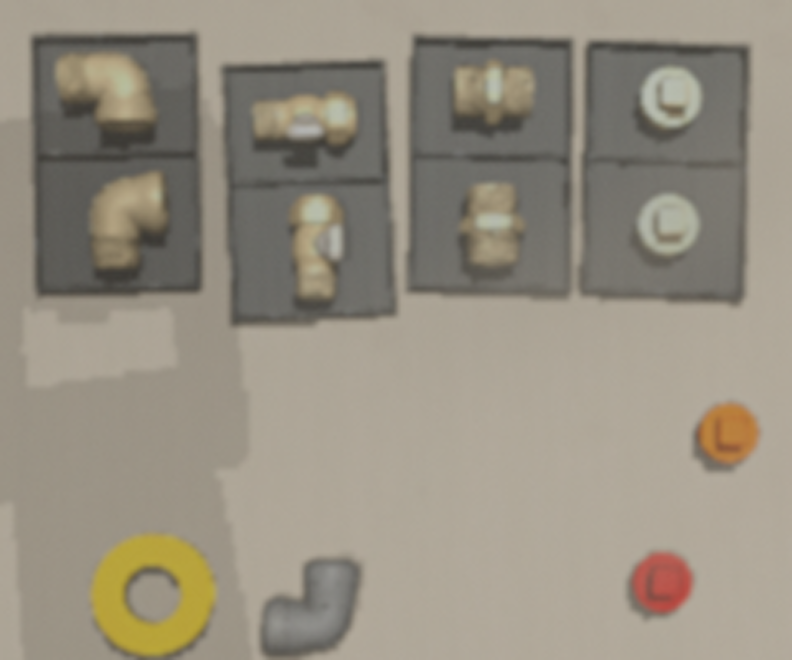

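View pics/sc6.png

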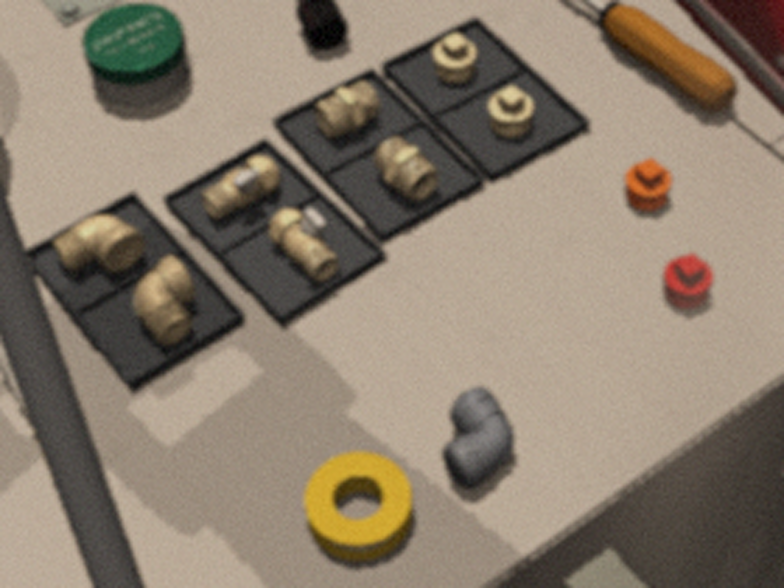

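```bash
python3 - <<'E'
from h import *
tc=lambda x,y:(190+x/3.3,120+y/3.3)
T=dict(elbow=((128,221),.018,.5951,.0504,.9),tap=((317,247),.013,.5828,-.0358,2.1),nipple=((491,225),.0145,.5937,-.1161,-1.3),plug=((668,225),.018,.5915,-.194,-2.3))
for n,(p,z,x,y,a) in T.items():
    d=(plane("top",tc(*p),z)[:2]-[x,y])*1000;a=np.radians(a)
    print(n,"along,across mm",(np.array([[np.cos(a),np.sin(a)],[-np.sin(a),np.cos(a)]])@d).round(1))
print(manip.job_done())
E
```

```text
elbow along,across mm [-0.9 -5.8]
tap along,across mm [ 0.3 -2.5]
nipple along,across mm [-1.2  0.1]
plug along,across mm [-0.  -0.8]
the job is handed in; nothing more can be done
None
```

All four brass fittings are in the empty halves of their matching trays, and I handed the job in at about 46 s of the 104 s allowed.

- **Position:** in the last pictures each fitting lies within about 1.2 mm along and 6 mm across of its half's centre; the elbow is furthest off, at 5.8 mm across. All four look flat, with the plug upright, though I judged that by eye and did not measure angles or heights. The gripper was open and clear.
- **Left alone:** the grey elbow, the tape spool and the red and orange look-alikes showed at the same pixels as at the start.
- **One missed grasp:** my first try at the plug closed on air. The reported tool height disagreed with what I saw: in the side picture the fingertips sat about 30 mm above it. I lowered to a reported height of about −25 mm for every grasp, and felt each piece touch the tray floor (about 5–11 N) before letting go.
- **Nipple roll:** the nipple seems to have turned about its own axis when gripped. The jaws stopped at 25 mm where I expected 29 mm across the hexagon's corners. It lies level in the tray, but may rest on a different flat than before.

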